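Lever open the lid of the calorimeter well

TASK

With the fingertips, push the red knob of the yellow safety prop towards the white housing until the prop has swung right out from under the blue lever, then press the lever's orange pad all the way down onto its rubber buffer, so that the lever raises the heavy steel lid. The program finishes while still holding the pad down and the lid up. Grip and lift nothing by hand, keep the robot off the lid itself, keep the lever in its saddle, and leave everything else standing where it is.

Things in the scene. Friction and masses are not known exactly. Their poses are not given: they have to be found in the camera images.
- station: Fixed well station. Origin on the table straight below the lever's pivot; +x from the lever's pad to the lid, +y to the side of the prop's post, z up (mm below). Foot 90 wide, 10 thick, x -225 to 75; grey open-topped saddle 52 wide, 124 high at x 0; white housing 210 wide, 118 high, x 80 to 275, under the lid; domed rubber buffer 28 across, 48 high at x -183, y 0, below the pad.
- lever: Loose blue lever with a 12 mm cross pin lying in the saddle. Origin on the pin's axis, 110 mm up; axes as the station's at rest. Short arm 100 mm to +x, ending in a roller under the lid; long arm (22 x 14 mm bar) rises at 15 degrees to -x and ends in the pad. Pressing the pad takes 4 to 10 N and turns it about y by some 0.55 rad, down to the buffer; let go, it comes back up.
- lever_pad (a point): Centre of the top face of the lever's orange pad (60 mm along the lever, 56 wide), 182 mm from the pivot towards -x and 167 mm above the table at rest. Fully pressed it is about 61 mm above the table, 184 mm from the pivot, sloping 17 degrees down towards -x; it moves at most 9 mm horizontally on the way.
- prop (a joint): Angle (rad) of the yellow prop, a flat bar 14 wide, top 113 mm up, turning on a post at station x -65, y 60 mm. Starts at 0 to 0.3: one end lies under the lever's long arm and blocks it, the other (to +y) has the red knob. Grows, up to a stop at 1.25, as the knob is pushed to +x, clockwise from above; past 0.9 it is clear of the lever. About 1 N at the knob; stays where left.
- prop_knob (a point): Top centre of the red upright knob (16 mm diameter, free standing 35 mm above the yellow bar, top 148 mm above the table), 75 mm from the axis of the prop's post, on the side away from the lever.
- lid_edge (a point): Middle of the front edge, on the top face, of the heavy steel lid (about 2 kg, 175 x 200 mm, 12 mm thick, red line along this edge, hinged at the housing's back). 75 mm from the lever's pivot towards +x and 132 mm above the table when shut; about 184 mm above the table with the pad on the buffer. It falls shut by itself.
- crucible: Bystander: small steel cup, 44 mm across, 35 high; origin under its centre.
- jar: Bystander: amber jar, 52 mm across, 65 high; origin under its centre.
- spool: Bystander: copper wire spool, 44 mm across, 32 high; origin under its centre.
- beaker: Bystander: glass beaker, 70 mm across, 90 high; origin under its centre.
- wash_bottle: Bystander: white bottle with blue cap, 68 mm across, 170 high; origin under its centre.
- spanner: Bystander: steel spanner 180 mm long, lying flat.
- sample_tin: Bystander: aluminium tin 90 x 60 x 35 mm; origin under its centre.

How it is judged:
By the outcome, as a careful person would: the job done as asked, in the order asked, and still so for the second after the job is handed in, while the arm keeps its last pose, push and grip.
It also fails if it takes over 43 s, if anything falls off the work surface, if the arm or the gripper's body presses on something with over 40 N, if the wrist force passes 120 N, or if a joint passes its speed limit or range.

ROBOT

A 6-joint arm with a two-finger parallel gripper is mounted at the origin on the work surface. World frame = base frame: x ahead of the robot, y to its left, z up, the work surface at z = 0. Lengths are in m, angles in rad, forces in N, time in s.
With the tool pointing down it reaches from about 0.275 to 0.975 m from the base axis. Payload 8.4 kg.
Tool frame: the origin (TCP) lies at the very end of the fingers, on their centre line; the grasp point (between the pads) lies 19 mm behind it (r.grip_depth is the z of the grasp point in the tool frame, in m); z points along the fingers, y is the line along which they close (so a half turn about z gives the same grasp; the last joint's range is limited). The gripper opens to 92 mm and grips with 3 to 60 N. Pads are 20 mm wide; open, the fingers measure 128 mm over their backs; the gripper's body (75 mm by 189 mm) begins 69 mm behind the grasp point.
Start: joints at [-1.278, 0.353, 1.633, -0, 1.155, -0.002], TCP at [0.182, -0.598, 0.215] pointing down, gripper open.
Joint ranges: [-2.63, 2.63], [-0.92, 2.1], [0.06, 2.66], [-1.3, 4.44], [0, 2.69], [-3.02, 3.02]. Speed limits (rad/s): [2.22, 2.22, 2.79, 3.14, 3.14, 3.14].

INTERFACE

Orientations are given as a unit quaternion [w, x, y, z].
In Python, from bench import r gives the robot as it stands.
- The arm moves only by the tool servo_tool, never from a script. Its argument "rows" is text: rows parted by semicolons, each of 5 numbers parted by spaces: the shift along the tool's x, y, z in mm, then the turn about the tool's z in rad, then the finger opening in mm, from 0 to 91.9. In form: x y z twist hand; .... A call has 1 to 12 rows; each row shifts and turns the commanded pose from where the row before left it, along the tool's axes as they then stand; what a row does not reach is not made up. A row lasts 1/10 s, in which the tool goes at most 50 mm and 8.59 degrees, less where a joint would pass 70% of its speed; a pose out of reach is approached as far as the arm can. A call is refused whole if a number of a shift passes 50 or a number of a turn 0.15, either way. A call with a gripper value outside its range is refused whole. The fingers move at their own pace and stop on an object; "grip_force" is the grip in N (left out, the last holds). Time passes only in rows, so rows that do not move let the fingers close. It gives the time, the measured TCP pose, the force, the opening and the grip force at its end, in the units of the state.
- r.observe(): the state, without advancing time (a new reading comes with each control period).
- r.snapshot(name): name is "side" or "top" or "wrist"; returns a dict with "frame" (420x560x3 uint8, red, green, blue), "depth" (420x560 float32, m along the optical axis (not along the pixel's ray), 0 where there is no reading), "vfov" (degrees; the focal length in pixels is half the picture's height over the tangent of half this angle, whatever the lens; pixels are square), "cx", "cy" (the principal point, pixels), "rvec" (rotation vector, rad) and "tvec" (3), from world to camera coordinates, as OpenCV has them. Camera axes: x right, y down, z forward; pixel columns grow to the right and rows downward; lengths in m; the calibration is good to about 2 mm. A picture is of the moment at which its call begins.
- r.job_done(): hands the job in; it is judged then, once.
The state is a dict: "time": time; "qpos": joint angles; "qd": joint speeds; "joint_torque": joint torques, N m; "ee_pos": TCP position; "tool_rot": TCP orientation; "force": force on the tool from outside, world axes, zero at the start; "moment": the same for the moment, N m; "width": opening from 0.0 (shut) to 1.0 (fully open); "grip_force": force on a finger pad.
Only numpy, scipy, OpenCV 4.12 (cv2) and the standard library are available. Lean on these libraries where they do the work, as an engineer would, in place of code of your own. Each camera call takes 0.05 s, during which the arm holds its last target. There are 200 camera calls.

## Working session

There is one attempt and no reset: what is moved stays moved. The work goes in short steps, Python scripts to look and compute and a tool call to move; the robot and the scene stay as the last step left them, time stands still between calls to the robot, and variables do not carry over. Pictures are saved under pics/ and viewed, at most 10 in all, crops included, and the job is handed in when it is done.

Besides the shell and the picture viewer there is one more tool, called as a command line: name --argument value ..., lists and objects as JSON in quotes. servo_tool: Moves the arm, as the interface text tells. Its arguments: {"type":"object","properties":{"rows":{"type":"string"},"grip_force":{"type":"number"}},"required":["rows"]}

```bash
mkdir -p pics; cat > h.py <<'E'
import numpy as np, cv2
from bench import r
def snap(n,f=None):
    s=r.snapshot(n)
    if f: cv2.imwrite('pics/'+f,s['frame'][:,:,::-1])
    return s
def world(s):
    d=s['depth']; h,w=d.shape; f=h/2/np.tan(np.radians(s['vfov'])/2)
    v,u=np.mgrid[:h,:w]; P=np.stack([(u-s['cx'])/f*d,(v-s['cy'])/f*d,d],-1)
    R=cv2.Rodrigues(np.array(s['rvec'],float))[0]
    return (P-np.array(s['tvec']).ravel())@R
E
python3 - <<'E'
from h import *
a=snap('top','t1.png');b=snap('side','s1.png')
for n,s in(('top',a),('side',b)):
    W=world(s);hsv=cv2.cvtColor(s['frame'],cv2.COLOR_RGB2HSV);H,S,V=[hsv[...,i].astype(int) for i in range(3)]
    for c,m in dict(red=((H<5)|(H>174)),orange=(H>=6)&(H<18),yellow=(H>=20)&(H<35),blue=(H>100)&(H<125)).items():
        m=(m&(S>130)&(V>70)&(s['depth']>0)).astype(np.uint8)
        k,l,st,ce=cv2.connectedComponentsWithStats(m)
        for i in range(1,k):
            if st[i,4]>25:
                p=W[l==i];print(n,c,st[i,4],ce[i].round(),np.median(p,0).round(3),p.min(0).round(3),p.max(0).round(3))
E
```

```text
top red 297 [294. 147.] [ 0.72  -0.038  0.132] [ 0.689 -0.136  0.126] [0.75  0.056 0.137]
top red 52 [230. 185.] [0.623 0.123 0.145] [ 0.617  0.115 -0.006] [0.674 0.148 0.152]
top orange 223 [256. 174.] [0.682 0.065 0.031] [ 0.662  0.045 -0.005] [0.715 0.086 0.038]
top yellow 292 [254. 197.] [0.6   0.066 0.112] [ 0.566  0.014 -0.005] [0.66  0.125 0.119]
top blue 722 [284. 194.] [ 0.602 -0.008  0.127] [ 0.492 -0.046  0.11 ] [0.714 0.027 0.157]
top blue 156 [ 95. 208.] [0.571 0.438 0.169] [ 0.557  0.422 -0.005] [0.628 0.528 0.175]
side red 93 [279. 175.] [0.626 0.117 0.133] [ 0.618  0.11  -0.003] [0.696 0.345 0.151]
side red 250 [340. 210.] [ 0.717 -0.046  0.133] [ 0.692 -0.134 -0.001] [0.826 0.231 0.136]
side orange 53 [115.  98.] [ 0.093  1.965 -0.393] [ 0.04   1.906 -0.402] [ 0.148  2.026 -0.383]
side orange 407 [221. 200.] [0.467 0.03  0.164] [ 0.43  -0.007 -0.003] [0.529 0.3   0.174]
side orange 97 [286. 280.] [ 0.565 -0.131  0.039] [ 0.548 -0.137  0.034] [ 0.591 -0.11   0.047]
side yellow 198 [276. 195.] [0.607 0.083 0.112] [ 0.579  0.034 -0.002] [0.669 0.271 0.12 ]
side yellow 28 [268. 219.] [ 0.562 -0.004  0.112] [ 0.557 -0.013  0.   ] [0.586 0.129 0.126]
side blue 53 [232. 112.] [0.57  0.428 0.17 ] [0.557 0.419 0.161] [0.583 0.449 0.173]
side blue 715 [284. 211.] [ 0.595 -0.01   0.127] [ 0.494 -0.05  -0.002] [0.728 0.222 0.156]
```

View pics/t1.png

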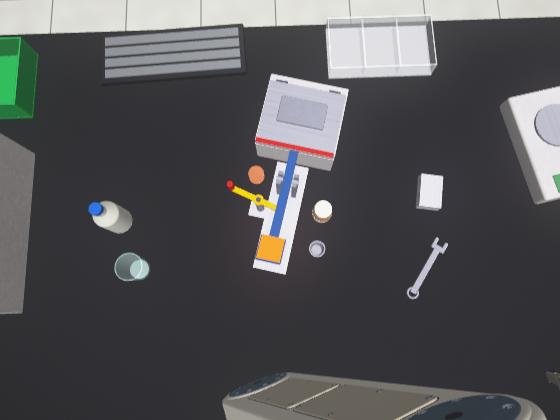

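View pics/s1.png

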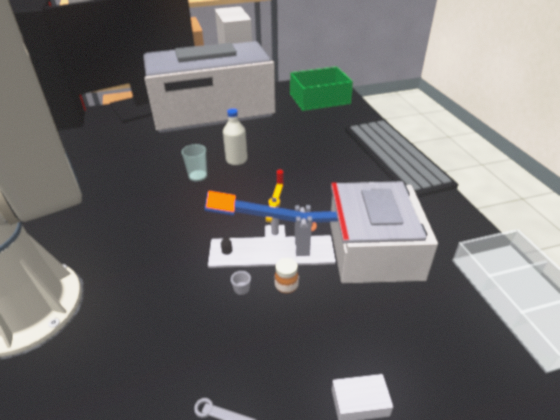

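The top view shows the knob at px (230,184), the pad at (270,249), the lid's red edge around (294,147), and the spool low beside the knob at (256,175). The side view agrees. Next I work out the station frame and the tool yaw.

```bash
cat >> h.py <<'E'
from scipy.spatial.transform import Rotation as Ro
E
python3 - <<'E'
from h import *
o=r.observe();q=o['tool_rot'];R=Ro.from_quat(np.roll(q,-1)).as_matrix();print(R.round(3),o['ee_pos'],o['force'])
for n in('top','side'):
    s=snap(n);W=world(s);hsv=cv2.cvtColor(s['frame'],cv2.COLOR_RGB2HSV);H,S,V=[hsv[...,i].astype(int) for i in range(3)]
    x,y,z=W[...,0],W[...,1],W[...,2];sat=(S>110)&(V>60)
    def st(nm,m,): p=W[m];print(n,nm,len(p),p.mean(0).round(4),((p.min(0)+p.max(0))/2).round(4)) if len(p) else 0
    near=(x>.4)&(x<.8)&(abs(y)<.2)
    st('pad',near&sat&(H<25)&(x<.53)&(z>.15)&(z<.185))
    st('knob',near&sat&((H<8)|(H>172))&(y>.09)&(z>.118)&(z<.16))
    m=near&sat&((H<8)|(H>172))&(x>.67)&(z>.122)&(z<.14);st('edge',m)
    p=W[m][:,:2];e=np.linalg.svd(p-p.mean(0))[2][0];print('edge dir',e)
E
```

```text
[[ 0.957  0.291 -0.   ]
 [ 0.291 -0.957  0.001]
 [-0.    -0.001 -1.   ]] [ 0.18146152 -0.59760381  0.21395075] [-0.72414476  0.7759377  -0.01747182]
top pad 575 [0.4631 0.0275 0.1646] [0.4623 0.0277 0.164 ]
top knob 47 [0.623  0.1219 0.1419] [0.6248 0.122  0.1352]
top edge 340 [ 0.7192 -0.039   0.1315] [ 0.7182 -0.0395  0.1316]
edge dir [-0.24999327 -0.96824758]
side pad 451 [0.4626 0.0238 0.1652] [0.4636 0.024  0.1626]
side knob 74 [0.6243 0.1165 0.1367] [0.6251 0.1197 0.1346]
side edge 291 [ 0.717  -0.0464  0.1324] [ 0.7191 -0.0391  0.1321]
edge dir [-0.24969364 -0.96832489]
```

servo_tool --rows "0 0 -5 -0.14 0; 0 0 -5 -0.14 0; 0 0 -5 -0.14 0; 0 0 -5 -0.14 0; 0 0 -5 -0.14 0; 0 0 -5 -0.14 0; 20 2 0 0 0; 40 2 0 0 0; 40 2 0 0 0; 40 2 0 0 0; 40 2 0 0 0; 40 2 0 0 0" --grip_force 20

```text
time: 1.4
ee_pos: [0.2858, -0.401, 0.2442]
tool_rot: [-0.0, 0.844, 0.536, 0.0]
force: [1.4, -0.5, -0.5]
width: 0.006
grip_force: 0.0
```

servo_tool --rows "40 3 0 0 0; 40 3 0 0 0; 40 3 0 0 0; 40 3 0 0 0; 40 3 0 0 0; 40 3 0 0 0; 40 3 0 0 0; 40 3 0 0 0; 40 3 0 0 0; 40 3 0 0 0; 40 3 0 0 0; 40 3 0 0 0"

```text
time: 2.6
ee_pos: [0.5203, 0.0186, 0.2443]
tool_rot: [-0.0, 0.844, 0.536, -0.0]
force: [-0.0, -1.4, 0.3]
width: 0.006
grip_force: 0.0
```

```bash
cat >> h.py <<'E'
def togo(x,y,z):
    o=r.observe();R=Ro.from_quat(np.roll(o['tool_rot'],-1)).as_matrix()
    print('t',o['time'],'pos',np.round(o['ee_pos'],4),'yaw_y',np.arctan2(R[1,1],R[0,1]).round(3),'tilt',R[:,2].round(3),'F',np.round(o['force'],1),'w',o['width'],'j6',np.round(o['qpos'],2))
    print('togo mm',(R.T@(np.array([x,y,z])-o['ee_pos'])*1000).round(1))
E
python3 -c "
from h import *
togo(.582,.142,.122)"
```

```text
t 2.6 pos [0.5203 0.0186 0.2443] yaw_y -0.44 tilt [-0.001  0.    -1.   ] F [-0.  -1.4  0.3] w 0.005722687364357573 j6 [0.03 0.16 1.82 0.   1.16 0.47]
togo mm [138.    3.4 122.3]
```

servo_tool --rows "40 1 0 0 0; 40 1 0 0 0; 30 1 0 0 0; 20 0 0 0 0; 0 0 20 0 0; 0 0 20 0 0; 0 0 20 0 0; 0 0 0 0 0; 0 0 0 0 0"

```text
time: 3.5
ee_pos: [0.5779, 0.1327, 0.1847]
tool_rot: [-0.0, 0.844, 0.537, -0.0]
force: [-0.1, -0.4, 0.1]
width: 0.005
grip_force: 0.0
```

```bash
python3 -c "
from h import *
togo(.582,.142,.122)
a=snap('wrist')['frame'];b=snap('side')['frame'][100:300,140:420]
cv2.imwrite('pics/c1.png',np.vstack([a,cv2.resize(b,(560,400))])[:,:,::-1][::1])
im=cv2.imread('pics/c1.png');cv2.imwrite('pics/c2.png',cv2.resize(im,None,fx=.73,fy=.73))
s=snap('wrist');W=world(s);h=cv2.cvtColor(s['frame'],cv2.COLOR_RGB2HSV)
m=((h[...,0]<8)|(h[...,0]>172))&(h[...,1]>110)&(W[...,2]>.14)&(W[...,2]<.16)&(W[...,1]>.08)
p=W[m];print(len(p),(p.min(0)+p.max(0))/2 if len(p) else 0, p.mean(0) if len(p) else 0)
"
```

```text
t 3.5 pos [0.5779 0.1327 0.1847] yaw_y -0.437 tilt [-0.001 -0.    -1.   ] F [-0.1 -0.4  0.1] w 0.005338824558323644 j6 [0.22 0.33 1.73 0.   1.08 0.66]
togo mm [10.2 -0.1 62.7]
380 [0.62360963 0.12415151 0.14510304] [0.62349299 0.12520038 0.14732654]
```

View pics/c2.png

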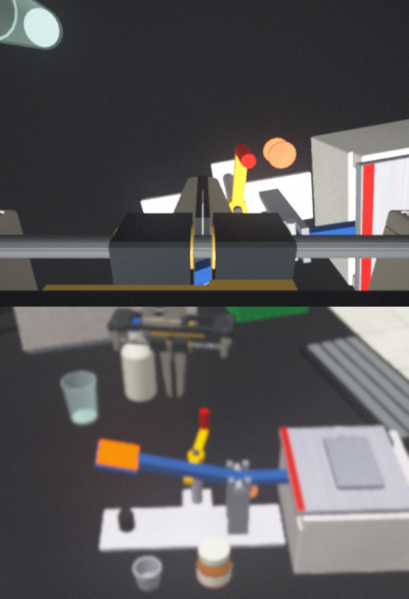

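servo_tool --rows "6 0 10 0 0; 6 0 20 0 0; 0 0 20 0 0; 0 0 12 0 0; 0 0 0 0 0; 0 5 0 0 0; 0 5 0 0 0; 0 5 0 0 0; 0 5 0 0 0; 0 0 0 0 0"

```text
time: 4.65
ee_pos: [0.6026, 0.1349, 0.123]
tool_rot: [0.0, 0.843, 0.537, 0.001]
force: [-0.8, 0.5, -0.1]
width: 0.005
grip_force: 0.0
```

servo_tool --rows "1.5 4 0 0.05 0; 1.5 4 0 0.05 0; 1.5 4 0 0.05 0; 1.5 4 0 0.05 0; 1.5 4 0 0.05 0; 1.5 4 0 0.05 0; 1.5 4 0 0.05 0; 1.5 4 0 0.05 0; 0 0 0 0 0"

```text
time: 5.55
ee_pos: [0.6345, 0.1266, 0.1225]
tool_rot: [-0.0, 0.933, 0.359, -0.0]
force: [-1.0, 0.7, -0.6]
width: 0.006
grip_force: 0.0
```

```bash
cat >> h.py <<'E'
def knob(n='top'):
    s=snap(n);W=world(s);h=cv2.cvtColor(s['frame'],cv2.COLOR_RGB2HSV)
    m=((h[...,0]<8)|(h[...,0]>172))&(h[...,1]>110)&(W[...,2]>.135)&(W[...,2]<.16)&(W[...,1]>.03)
    p=W[m]
    if len(p):
        k=(p.min(0)+p.max(0))/2;print(n,len(p),k.round(4),'a',1.318-np.arctan2(k[1]-.0553,k[0]-.593))
E
python3 -c "
from h import *
togo(.582,.142,.122)
knob('wrist');knob('top');knob('side')"
```

```text
t 5.55 pos [0.6345 0.1266 0.1225] yaw_y -0.837 tilt [-0.  0. -1.] F [-1.   0.7 -0.6] w 0.0055071272052302726 j6 [0.19 0.48 1.66 0.   1.   1.03]
togo mm [-28.6 -46.6   0.5]
wrist 528 [0.648  0.1115 0.1465] a 0.5219184917448573
top 1 [0.7425 0.0511 0.1351] a 1.3460833035541755
side 50 [0.6468 0.1063 0.1425] a 0.5586700507632915
```

servo_tool --rows "1 4 0 0.05 0; 1 4 0 0.05 0; 1 4 0 0.05 0; 1 4 0 0.05 0; 1 4 0 0.05 0; 1 4 0 0.05 0; 1 4 0 0.05 0; 1 4 0 0.05 0; 1 4 0 0.05 0; 1 4 0 0.05 0; 1 4 0 0.05 0; 0 0 0 0 0"

```text
time: 6.9
ee_pos: [0.6645, 0.0933, 0.1227]
tool_rot: [-0.0, 0.996, 0.092, 0.0]
force: [-0.4, -0.3, -0.3]
width: 0.003
grip_force: 0.1
```

```bash
python3 -c "
from h import *
togo(.463,.027,.21)
knob('wrist');knob('side')"
```

```text
t 6.9 pos [0.6645 0.0933 0.1227] yaw_y -1.386 tilt [ 0.  0. -1.] F [-0.4 -0.3 -0.3] w 0.003048411932995801 j6 [0.14 0.51 1.6  0.   1.02 1.52]
togo mm [-210.2   28.1  -87.4]
wrist 522 [0.6676 0.0724 0.1471] a 1.0924578627408108
side 55 [0.6984 0.0557 0.1438] a 1.3145673669751199
```

servo_tool --rows "0.5 4 0 0.05 0; 0 3 0 0 0; 0 0 0 0 0; 0 -8 0 0 0; 0 -8 0 0 0; 0 0 -30 0 0; 0 0 -40 0 0; 0 0 -30 0 0; 0 0 0 0 0"

```text
time: 7.9
ee_pos: [0.6661, 0.1036, 0.2277]
tool_rot: [-0.0, 0.998, 0.068, 0.004]
force: [0.2, -0.6, 0.2]
width: 0.005
grip_force: 0.0
```

```bash
python3 -c "
from h import *
togo(.463,.027,.19)
knob('wrist');knob('side')
s=snap('side','s3.png')"
```

```text
t 7.9 pos [0.6661 0.1036 0.2277] yaw_y -1.435 tilt [ 0.007  0.001 -1.   ] F [ 0.2 -0.6  0.2] w 0.004610828375543526 j6 [0.15 0.41 1.51 0.   1.21 1.59]
togo mm [-211.9   48.4   36.1]
wrist 259 [0.6651 0.0643 0.1427] a 1.1935730588326923
side 50 [0.6662 0.0592 0.1428] a 1.2645676920555202
```

View pics/s3.png

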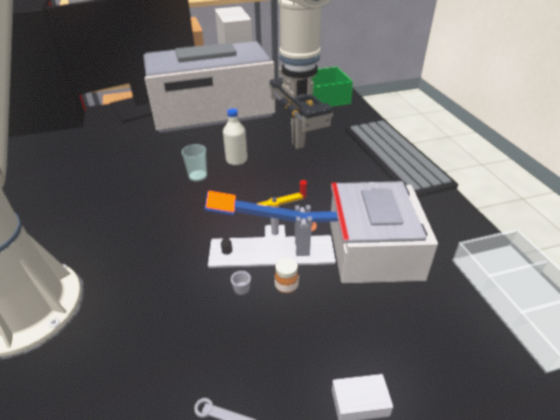

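The side view shows the yellow bar swung clear alongside the lever, with the knob at px (303,187). Next I move over the pad.

servo_tool --rows "-20 4 0 0 0; -40 9 0 0 0; -40 9 0 0 0; -40 9 0 0 0; -40 9 0 0 0; -32 8 0 0 0; 0 0 15 0 0; 0 0 15 0 0; 0 0 0 0 0; 0 0 0 0 0"

```text
time: 9.05
ee_pos: [0.4594, 0.0264, 0.1918]
tool_rot: [-0.0, 0.998, 0.067, -0.001]
force: [1.2, -0.2, -0.4]
width: 0.008
grip_force: 0.0
```

```bash
python3 -c "
from h import *
togo(.463,.027,.165)
s=snap('side','s4.png');cv2.imwrite('pics/s4.png',cv2.resize(s['frame'][130:300,160:400],None,fx=3,fy=3)[:,:,::-1])"
```

```text
t 9.05 pos [0.4594 0.0264 0.1918] yaw_y -1.436 tilt [-0.002 -0.    -1.   ] F [ 1.2 -0.2 -0.4] w 0.007797551497240087 j6 [0.05 0.12 2.   0.   1.03 1.49]
togo mm [ 3.7 -0.1 26.8]
```

View pics/s4.png

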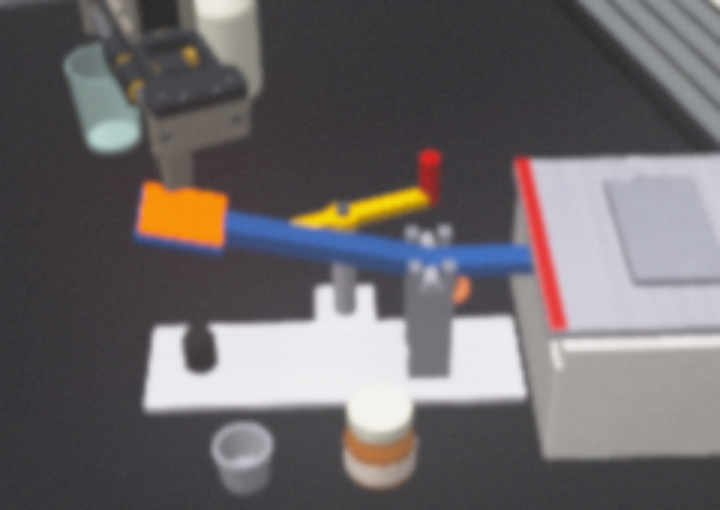

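servo_tool --rows "3 0 12 0 0; 0 0 10 0 0; -1 -0.4 8 0 0; -1 -0.4 8 0 0; -1 -0.4 8 0 0; -1 -0.4 8 0 0; -1 -0.4 8 0 0; -1 -0.4 8 0 0; -1 -0.4 8 0 0; 0 0 0 0 0"

```text
time: 10.1
ee_pos: [0.4548, 0.0286, 0.1134]
tool_rot: [-0.0, 0.998, 0.067, -0.001]
force: [-1.8, 0.7, 1.4]
width: 0.007
grip_force: 1.0
```

```bash
python3 -c "
from h import *
togo(.461,.027,.061)
s=snap('side','s5.png');cv2.imwrite('pics/s5.png',cv2.resize(s['frame'][130:300,160:400],None,fx=3,fy=3)[:,:,::-1])"
```

```text
t 10.1 pos [0.4548 0.0286 0.1134] yaw_y -1.436 tilt [-0.002  0.    -1.   ] F [-1.8  0.7  1.4] w 0.006861215411784378 j6 [0.06 0.23 2.08 0.   0.84 1.5 ]
togo mm [ 6.   2.5 52.4]
```

View pics/s5.png

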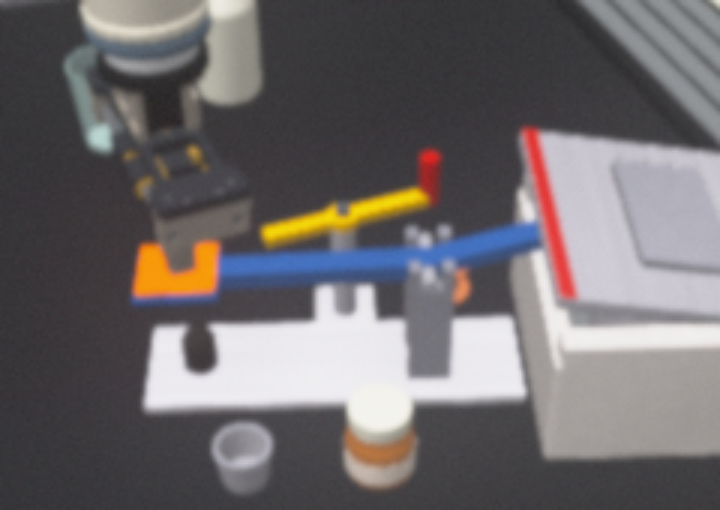

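The lid is lifting (red edge at about px (548,215) in the crop), the fingertips are on the middle of the pad, and the pin is still in the saddle. I continue down.

servo_tool --rows "1 0.4 8 0 0; 1 0.4 8 0 0; 1 0.4 8 0 0; 1 0.4 8 0 0; 1 0.4 8 0 0; 1 0.4 6 0 0; 0 0 3 0 0; 0 0 2 0 0; 0 0 0 0 0; 0 0 0 0 0"

```text
time: 11.15
ee_pos: [0.4618, 0.027, 0.0641]
tool_rot: [-0.0, 0.998, 0.067, -0.0]
force: [-3.8, 0.4, 10.5]
width: 0.01
grip_force: 5.9
```

```bash
cat >> h.py <<'E'
def edge():
    for n in('top','side'):
        s=snap(n);W=world(s);h=cv2.cvtColor(s['frame'],cv2.COLOR_RGB2HSV)
        m=((h[...,0]<8)|(h[...,0]>172))&(h[...,1]>110)&(W[...,0]>.66)&(W[...,2]>.12)&(W[...,2]<.22)&(W[...,1]<.05)
        print(n,m.sum(),np.median(W[m],0).round(4))
E
python3 -c "
from h import *
togo(.461,.027,.061);edge()"
```

```text
t 11.15 pos [0.4618 0.027  0.0641] yaw_y -1.436 tilt [-0.001  0.    -1.   ] F [-3.8  0.4 10.5] w 0.010219330204057613 j6 [0.06 0.32 2.1  0.   0.72 1.49]
togo mm [-0.8 -0.1  3.1]
top 281 [ 0.7285 -0.045   0.1821]
side 236 [ 0.7263 -0.0531  0.1833]
```

servo_tool --rows "0 0 1 0 0; 0 0 1 0 0; 0 0 0 0 0; 0 0 0 0 0"

```text
time: 11.65
ee_pos: [0.462, 0.027, 0.0633]
tool_rot: [-0.0, 0.998, 0.067, -0.0]
force: [-10.2, -0.0, 31.4]
width: 0.002
grip_force: 16.4
```

```bash
python3 -c "
from h import *
togo(.461,.027,.061);edge()"
```

```text
t 11.65 pos [0.462  0.027  0.0633] yaw_y -1.436 tilt [-0.  0. -1.] F [-10.2  -0.   31.4] w 0.002487532866638807 j6 [0.06 0.32 2.1  0.   0.72 1.49]
togo mm [-1.  -0.1  2.3]
top 284 [ 0.7282 -0.045   0.182 ]
side 233 [ 0.7263 -0.0535  0.1834]
```

The force has jumped to 31 N with no further travel, so the pad is on the buffer. I ease off slightly and take a last look.

servo_tool --rows "0 0 -0.5 0 0; 0 0 0 0 0; 0 0 0 0 0; 0 0 0 0 0"

```text
time: 12.15
ee_pos: [0.462, 0.027, 0.0635]
tool_rot: [-0.0, 0.998, 0.067, -0.0]
force: [-9.4, 0.8, 25.9]
width: 0.003
grip_force: 13.5
```

```bash
python3 -c "
from h import *
togo(.461,.027,.061);edge()
s=snap('side');cv2.imwrite('pics/s6.png',cv2.resize(s['frame'][130:300,160:400],None,fx=3,fy=3)[:,:,::-1])"
```

```text
t 12.15 pos [0.462  0.027  0.0635] yaw_y -1.436 tilt [-0.  0. -1.] F [-9.4  0.8 25.9] w 0.0027395389934129297 j6 [0.06 0.32 2.1  0.   0.72 1.49]
togo mm [-1.  -0.1  2.5]
top 285 [ 0.7288 -0.0451  0.1822]
side 234 [ 0.7263 -0.0537  0.1831]
```

View pics/s6.png

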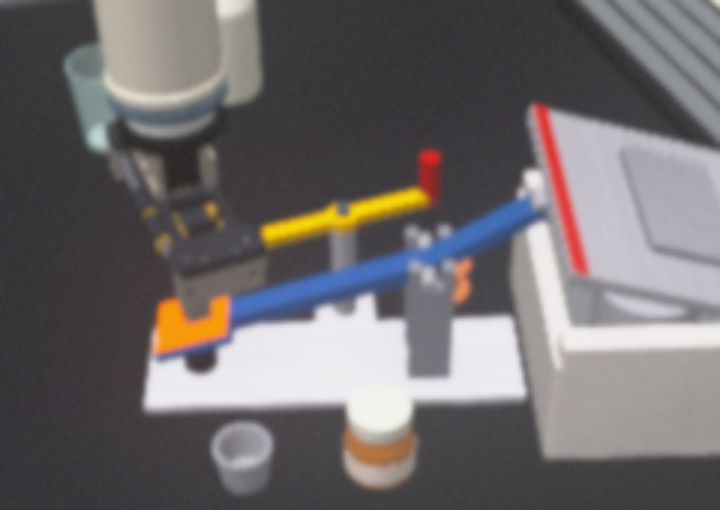

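The pad is down on the buffer, the lid is up (red edge at about px (560,190)), the prop is clear and the pin is seated. I hand the job in.

```bash
python3 -c "
from bench import r
print(r.job_done())"
```

```text
the job is handed in; nothing more can be done
None
```

I handed the job in with the prop swung clear at about 1.2 rad and the pad held on its buffer at about 26 N; the lid's front edge was up at about 183 mm, after about 12 s of the 43 s allowed.

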